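# Nip a guide shoe in the bench caliper

## Task

Measure the width of the aluminium guide shoe in the bench-mounted caliper: slide the shoe between the open jaws, toe first, until its toe is fully home under the lip of the rear stop. Then slide the caliper's moving jaw gently along the beam until the shoe is nipped squarely between both jaws with no gap, without rocking the slider out of square, and let go, leaving the caliper closed on the shoe and everything else undisturbed.

Things in the scene. Friction and masses are not known exactly. Their poses are not given: they have to be found in the camera images.
- plate: Dark granite plate 400 (x) x 600 (y) x 50 mm, fixed, but place and yaw vary. Origin: centre of its underside, on the bench; plate top 50 mm above the bench. x points away from the robot, y to the left. Fixed on it: a rear stop and a steel caliper lying flat in a blue bench stand, jaws pointing to plate -x (the robot). Nothing of these rises over 50 mm above the plate.
- fixed_jaw: The caliper's beam and fixed jaw, one piece, fixed. Origin: on the beam's centreline at the fixed measuring face, plate (75, 85) mm, 26 mm above plate top; axes as plate. The beam runs along plate y (-210 to +140 mm), 16 mm wide in x, its top 28 mm above the plate. Blue clamps with knobs hold it at plate y +107 to +129 and -211 to -189 mm.
- fixed_face (a point): Middle of the fixed jaw's measuring face, plate (40, 85) mm, 26 mm above plate top; axes as plate. The face looks to plate -y. Both jaws are 8 mm thick (22 to 30 mm above the plate), 16 mm wide in y, and their tips end at plate x = +15 mm.
- pocket (a point): On the plate's top at the middle of the rear stop's back wall, plate (70, 60) mm; axes as plate. The stop is a brass block 70 mm wide (y), 19 mm high, below the beam. Its lip reaches 16 mm to -x over the plate, underside 12 mm, top 19 mm above the plate; the undercut is open in front and at both sides. Beam and slider pass above it.
- caliper_slide (a joint): Opening between the two measuring faces, in m: 0 shut, growing as the moving jaw slides to plate -y; 72 to 98 mm at the start. It slides stiffly (about 3.5 N) and stays where it is left.
- moving_jaw: The slider: black display housing 36 (x) x 75 (y) mm, top 40 mm above the plate, steel jaw to -x at its +y end, thumb rest to -x. Origin: on the beam's centreline, 26 mm above the plate, 37.5 mm to -y of its measuring face; axes as plate when square. It rocks about its vertical axis on a springy gib (5 N m/rad): a push off the centreline or hard pressure on the part cocks it.
- head_end (a point): Centre of the housing's flat end face, which looks to plate -y: over the beam's centreline, 34.5 mm above the plate. The face is 36 mm wide in x and spans 29 to 40 mm above the plate; its foot is 1 mm above the beam. Pushed here towards plate +y, the jaw closes without rocking.
- moving_face (a point): Middle of the moving jaw's measuring face, 35 mm to plate -x of the beam's centreline, 26 mm above the plate; the face looks to plate +y.
- shoe: Bare aluminium guide shoe, loose on the plate, about 0.36 kg: body 80 (x) x 46 (y) x 34 mm high, with a toe 18 mm long, 46 mm wide, 10 mm high at its +x end. The 46 mm is the width to measure. Origin: centre of the body's underside; the toe ends 58 mm from it. Fully home, it points along plate +x with its origin 58 mm in front (-x) of point pocket.
- toe_end (a point): Middle of the end face of the shoe's toe, 5 mm above the shoe's underside, 58 mm along the shoe's +x from its origin.
- ref_block: Bystander on the plate: steel hardness reference disc, 64 mm across, 15 mm high. Origin: centre of its underside.
- mount_puck: Bystander on the plate: black resin specimen mount, 40 mm across, 25 mm high. Origin: centre of its underside.
- gauge_bar: Bystander on the plate, behind the caliper: steel bar 100 x 35 x 12 mm. Origin: centre of its underside.
- square: Bystander on the plate, behind the caliper: small steel try square, stock 75 mm, blade 100 mm, 14 mm high. Origin: under the middle of the stock.
- alcohol: Bystander on the bench, left: white bottle with a red cap, 66 mm across, 170 mm high. Origin: centre of its underside.
- driver: Bystander on the bench, right: screwdriver lying down.
- loupe: Bystander on the bench, left: black eyepiece, 48 mm across, 48 mm high. Origin: centre of its underside.
Things that resemble listed ones, but are neither listed nor needed, are in the scene too. Of the things shaped like the shoe, the aluminium one is meant.

How it is judged:
On the way, in this order (a step that is already met when the one before it is completed fails the run):
1. the shoe's toe is fully home under the lip (within 3 mm of the back wall), pointing straight in, with the jaws still open around it (x of toe_end in the frame of pocket between -0.003 and 0.003 m and angle between the x axis of shoe and the x axis of plate, either way round below 0.035 rad and angle between shoe's own z axis and vertical below 0.03 rad and value of joint caliper_slide above 0.052 m), for 0.2 s.
2. both jaws press on the shoe, the slider square within 1.7 degrees (contact force between shoe and moving_jaw above 0.3 N and contact force between shoe and fixed_jaw above 0.3 N and angle between the x axis of moving_jaw and the x axis of plate, either way round below 0.03 rad), for 0.2 s.
At the end, for the whole second after the job is handed in: the shoe is flat on the plate with its toe home under the lip, within 3 mm of the back wall and within 2 degrees of straight; its side is against the fixed jaw and the opening equals its 46 mm width within about 1.2 mm; the slider is square within 1.7 degrees; all at rest and released (x of toe_end in the frame of pocket between -0.003 and 0.003 m and angle between the x axis of shoe and the x axis of plate, either way round below 0.035 rad and angle between shoe's own z axis and vertical below 0.03 rad and value of joint caliper_slide between 0.0445 and 0.0472 m and y of shoe in the frame of fixed_face between -0.0242 and -0.022 m and angle between the x axis of moving_jaw and the x axis of plate, either way round below 0.03 rad and linear speed of shoe below 0.01 m/s and angular speed of shoe below 0.1 rad/s and velocity of joint caliper_slide below 0.005 m/s); the robot touches nothing.
It fails at once if the slider is rocked more than 2.3 degrees out of square (angle between the x axis of moving_jaw and the x axis of plate, either way round above 0.04 rad).
It fails at once if the shoe is squeezed by the moving jaw with more than 20 N (contact force between shoe and moving_jaw above 20 N).
It fails at once if a bystander is moved by more than 15 mm (distance of any of ref_block, mount_puck, gauge_bar, square, alcohol, driver, loupe from where it was at the start of the episode above 0.015 m).
It also fails if it takes over 51 s, if anything falls off the work surface, if the arm or the gripper's body presses on something with over 40 N, if the wrist force passes 120 N, or if a joint passes its speed limit or range.

## Robot

A 6-joint arm with a two-finger parallel gripper is mounted at the origin on the work surface. World frame = base frame: x ahead of the robot, y to its left, z up, the work surface at z = 0. Lengths are in m, angles in rad, forces in N, time in s.
With the tool pointing down it reaches from about 0.3 to 0.775 m from the base axis. Payload 14.6 kg.
Tool frame: the origin (TCP) lies between the finger pads; the fingertips stand ctrl.tip_extent ahead of it and the grasp point (between the pads) lies 3 mm ahead of it (ctrl.tip_extent is the distance from the TCP to the fingertips, in m); z points along the fingers, y is the line along which they close (so a half turn about z gives the same grasp; the last joint's range is limited). The gripper opens to 85 mm and grips with 20 to 120 N. Pads are 22 mm wide; open, the fingers measure 114 mm over their backs; the gripper's body (76 mm by 85 mm) begins 54 mm behind the grasp point. The pads swing forward as they close: fully open they stand 13 mm farther back than shut.
Start: joints at [1.168, 0.3, 1.521, -0, 1.321, -0.067], TCP at [0.181, 0.519, 0.253] pointing down, gripper open.
Joint ranges: [-3.03, 3.03], [-0.79, 2.21], [0.23, 2.52], [-1.04, 4.18], [0, 3.07], [-2.55, 2.55]. Speed limits (rad/s): [2.22, 2.22, 2.57, 3.14, 3.14, 3.14].

## Interface

Orientations are given as a unit quaternion [x, y, z, w].
In Python, from rig import ctrl, cams gives the robot as it stands.
- The arm moves only by the tool jog_arm, never from a script. Its argument "series" is a list of rows, each an object with "gripper": the opening, from 0 (shut) to 1 (fully open); "dp": the shift along the world's x, y, z as a fraction of full scale, a list of three; "turn": the turn about the world's z as a fraction of full scale. In form: [{"gripper": gripper, "dp": [x, y, z], "turn": turn}, ...]. A call has 1 to 8 rows; each row shifts and turns the commanded pose from where the row before left it; what a row does not reach is not made up. Full scale, the value 1, is 0.025 m for a shift and pi rad for a turn. A row lasts 1/8 s, in which the tool goes at most 62.5 mm and 10.7 degrees, less where a joint would pass 70% of its speed; a pose out of reach is approached as far as the arm can. A call with a number of a shift or a turn outside -1 to 1 is refused whole. A call with a gripper value outside its range is refused whole. The fingers move at their own pace and stop on an object; "grip_force" is the grip in N (left out, the last holds). Time passes only in rows, so rows that do not move let the fingers close. It gives the time, the measured TCP pose, the force, the opening and the grip force at its end, in the units of the state.
- ctrl.sense(): the state, without advancing time (a new reading comes with each control period).
- cams.camera(name): name is "scene" or "side" or "wrist"; returns the picture (420x560x3 uint8, red, green, blue); there is no depth.
- cams.camera_info(name): a dict with "fx", "fy", "cx", "cy" (pixels), "k1" (the pictures are not rectified: a ray, as slopes to the right and down, at radius r is drawn at 1 + k1 r^2 times it, then the intrinsics apply), "extrinsics" (4x4, takes a point from world to camera coordinates). Camera axes: x right, y down, z forward; pixel columns grow to the right and rows downward; lengths in m; the calibration is good to about 2 mm. A picture is of the moment at which its call begins: read the wrist's pose just before it. camera_info takes no time and is no camera call; for the wrist camera it gives the pose at the moment of the call.
- ctrl.close_job(): hands the job in; it is judged then, once.
Trained networks look in the newest picture that a camera, given by its name, has taken for a name from the list of things; names that differ only in an ending like _2 or _b are one class to them, and where a whole thing is asked for, a point or a joint stands for the part that bears it (a point fixed in the world has none). Each returns a list of dicts, best first, with "p" (0 to 1); they miss things now and then, are a little off and sometimes report something else, mostly with a low value. They report only what shows in the picture. A call takes as long as a camera call. They do not tell look-alikes from the thing itself.
- cams.find_in(camera, label): "position" ([x, y, z] in m, in world coordinates, good to about 4 mm: the middle of the surface that is visible of it).
- cams.silhouettes(camera, label): "region" (420x560 bool, what is visible of it).
- cams.place_of(camera, label): "position" ([x, y, z] in m, in world coordinates, good to about 4 mm: a listed point, or the origin of a listed thing).
The state is a dict: "time": time; "q": joint angles; "joint_vel": joint speeds; "tau": joint torques, N m; "tool_pos": TCP position; "ee_rot": TCP orientation; "contact_force": force on the tool from outside, world axes, zero at the start; "ft_torque": the same for the moment, N m; "gripper_width": finger opening in m; "finger_force": force on a finger pad.
Only numpy, scipy, OpenCV 4.12 (cv2) and the standard library are available. Lean on these libraries where they do the work, as an engineer would, in place of code of your own. Each camera call takes 0.05 s, during which the arm holds its last target. There are 200 camera calls.

## Working session

There is one attempt and no reset: what is moved stays moved. The work goes in short steps, Python scripts to look and compute and a tool call to move; the robot and the scene stay as the last step left them, time stands still between calls to the robot, and variables do not carry over. Pictures are saved under pics/ and viewed, at most 11 in all, crops included, and the job is handed in when it is done.

Besides the shell and the picture viewer there is one more tool, called after ">>>" by a JSON object that holds its "fn" and its "kwargs". jog_arm: Moves the arm, as the interface text tells. Shift numbers are shares of 0.025 m and turn numbers shares of pi rad, none past 1 either way. Its arguments: {"type":"object","properties":{"series":{"type":"array","items":{"type":"object","properties":{"gripper":{"type":"number"},"dp":{"type":"array","items":{"type":"number"}},"turn":{"type":"number"}}}},"grip_force":{"type":"number"}},"required":["series"]}

```bash
mkdir -p pics; cat > h.py <<'E'
from rig import ctrl, cams
import numpy as np, cv2
def save(n,im): cv2.imwrite('pics/'+n+'.png',im[:,:,::-1])
def proj(cam,P,info=None):
    i=info or cams.camera_info(cam);E=np.array(i['extrinsics']);P=np.atleast_2d(P)
    c=P@E[:3,:3].T+E[:3,3];s=c[:,:2]/c[:,2:];s=s*(1+i['k1']*(s**2).sum(1,keepdims=True))
    return s*[i['fx'],i['fy']]+[i['cx'],i['cy']]
def ray(cam,uv,z,info=None):
    i=info or cams.camera_info(cam);E=np.array(i['extrinsics']);uv=np.atleast_2d(uv).astype(float)
    d=(uv-[i['cx'],i['cy']])/[i['fx'],i['fy']];s=d.copy()
    for _ in range(30): s=d/(1+i['k1']*(s**2).sum(1,keepdims=True))
    R=E[:3,:3];o=-R.T@E[:3,3];v=np.c_[s,np.ones(len(s))]@R
    return o+v*((z-o[2])/v[:,2])[:,None]
E
python3 - <<'E'
from h import *
for c in ['scene','side']:
    save(c,cams.camera(c))
    for l in ['shoe','fixed_face','pocket','moving_face','head_end','toe_end','plate','fixed_jaw','moving_jaw','ref_block','mount_puck']:
        for d in cams.place_of(c,l)[:4]:
            p=np.array(d['position']);print(c,l,round(d['p'],2),p.round(3),proj(c,p)[0].round())
s=ctrl.sense();print(s['time'],s['tool_pos'],s['ee_rot'],ctrl.tip_extent)
E
```

```text
scene shoe 0.95 [0.456 0.043 0.052] [302. 207.]
scene shoe 0.9 [0.308 0.415 0.   ] [425. 184.]
scene shoe 0.87 [ 0.26   0.284 -0.006] [379. 174.]
scene shoe 0.67 [ 0.262 -0.239 -0.002] [211. 171.]
scene fixed_face 0.59 [0.6   0.04  0.076] [301. 243.]
scene pocket 0.67 [0.635 0.019 0.048] [293. 261.]
scene moving_face 0.78 [ 0.607 -0.052  0.077] [265. 244.]
scene moving_face 0.26 [0.456 0.045 0.052] [303. 207.]
scene head_end 0.78 [ 0.653 -0.123  0.084] [234. 257.]
scene toe_end 0.88 [0.365 0.439 0.004] [437. 197.]
scene toe_end 0.81 [ 0.229 -0.193  0.01 ] [226. 162.]
scene toe_end 0.8 [0.505 0.074 0.054] [314. 220.]
scene toe_end 0.58 [0.282 0.231 0.007] [363. 176.]
scene plate 0.68 [ 0.572 -0.045 -0.001] [269. 252.]
scene fixed_jaw 0.62 [0.636 0.044 0.077] [303. 254.]
scene moving_jaw 0.57 [ 0.65  -0.088  0.074] [249. 258.]
scene moving_jaw 0.49 [0.603 0.04  0.079] [301. 243.]
scene ref_block 0.94 [ 0.464 -0.303  0.051] [176. 207.]
scene mount_puck 0.74 [ 0.652 -0.087  0.077] [249. 258.]
scene mount_puck 0.66 [0.442 0.203 0.052] [360. 204.]
side shoe 0.77 [0.45  0.042 0.051] [284. 2
[... 199 characters left out ...]
[240. 193.]
side head_end 0.76 [ 0.65  -0.126  0.084] [238. 169.]
side toe_end 0.88 [ 0.228 -0.192  0.004] [389. 214.]
side toe_end 0.82 [0.278 0.228 0.005] [328. 345.]
side toe_end 0.74 [0.507 0.076 0.055] [257. 247.]
side plate 0.87 [ 0.571 -0.044 -0.001] [254. 218.]
side plate 0.38 [ 0.462 -0.306  0.052] [322. 154.]
side fixed_jaw 0.76 [0.64  0.047 0.079] [213. 216.]
side moving_jaw 0.88 [ 0.652 -0.088  0.079] [231. 179.]
side moving_jaw 0.23 [0.504 0.078 0.054] [258. 248.]
side ref_block 0.86 [ 0.462 -0.303  0.048] [321. 156.]
side mount_puck 0.57 [0.442 0.198 0.05 ] [263. 298.]
1.2 [0.1812357  0.51926271 0.25327943] [ 1.67122996e-01  9.85936055e-01 -1.29447817e-05 -1.88909904e-05] 0.022
```

View pics/scene.png

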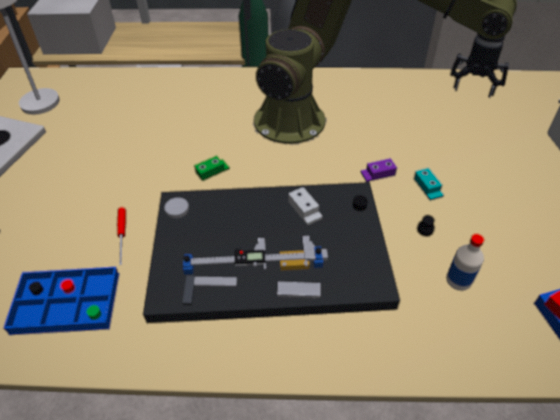

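View pics/side.png

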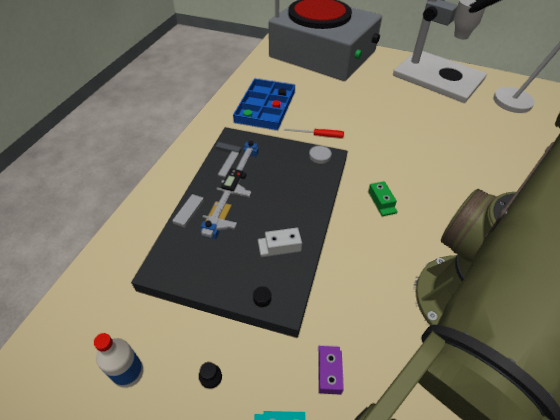

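Shoe look-alikes: green (211,167), purple (380,168), cyan (428,183) and the bare aluminium one (303,205) on the plate. I choose the aluminium one. Next I'll check it in a crop and get a rough plate yaw.

```bash
python3 - <<'E'
from h import *
im=cv2.imread('pics/scene.png')
cv2.imwrite('pics/crop.png',cv2.resize(im[180:300,150:400],None,fx=3.2,fy=3.2,interpolation=cv2.INTER_CUBIC))
i=cams.camera_info('wrist');E=np.array(i['extrinsics']);s=ctrl.sense()
o=-E[:3,:3].T@E[:3,3];print('cam',o-s['tool_pos'],'zaxis',E[2,:3],'xaxis',E[0,:3],i['fx'])
# rigid 2D fit of caliper points
A=np.array([[75,85],[40,85],[70,60],[0,0]])/1e3
B=np.array([[.638,.0455],[.600,.040],[.635,.0205],[.5715,-.0445]])
a=A-A.mean(0);b=B-B.mean(0);th=np.arctan2((a[:,0]*b[:,1]-a[:,1]*b[:,0]).sum(),(a*b).sum())
print('yaw fit',np.degrees(th))
cams.camera('scene');m=cams.silhouettes('scene','plate')[0]['region'].astype(np.uint8)
c,_=cv2.findContours(m,0,2);c=max(c,key=cv2.contourArea)
print(cv2.approxPolyDP(c,5,True)[:,0].tolist())
pts=c[:,0];w=ray('scene',pts,.05)
t=(pts[:,1]<200)&(pts[:,0]>175)&(pts[:,0]<370)
p=np.polyfit(w[t,1],w[t,0],1);print('near edge yaw',np.degrees(-np.arctan(p[0])))
for l in ['shoe','moving_jaw']:
  print(l,[ (round(d['p'],2),int(d['region'].sum())) for d in cams.silhouettes('scene',l)])
E
```

```text
cam [-0.06795106  0.02338281  0.11954781] zaxis [ 0.26479478 -0.09228662 -0.95987859] xaxis [3.29854991e-01 9.44031584e-01 2.31687795e-04] 304.0551484907778
yaw fit 5.790542091953708
[[370, 183], [163, 191], [144, 321], [396, 309], [400, 299]]
near edge yaw 4.714988618369537
shoe [(0.74, 692), (0.72, 635), (0.57, 507), (0.56, 599)]
moving_jaw [(0.58, 608)]
```

View pics/crop.png

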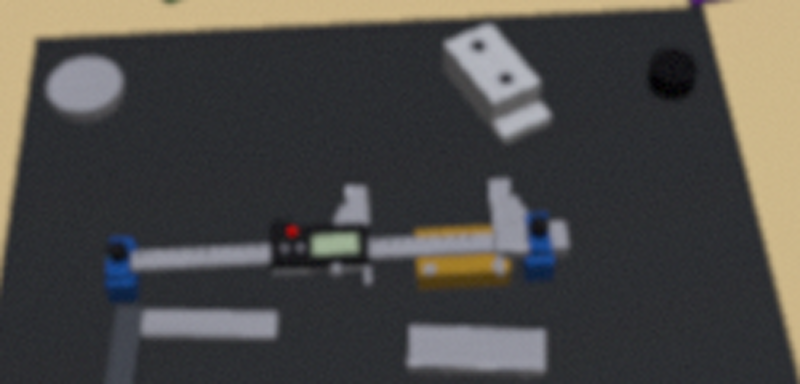

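The crop shows the bare metal shoe at crop (497,75), toe towards the caliper. The slider is at crop (320,245) with its jaw tip at (357,190), the fixed jaw at (500,185), and the brass stop under the beam at (460,255). Next I'll move the wrist camera over them.

>>> {"fn": "jog_arm", "kwargs": {"series": [{"gripper": 1, "dp": [0.56, -0.98, 0.06], "turn": 0.0068}, {"gripper": 1, "dp": [0.56, -0.98, 0.06], "turn": 0.0068}, {"gripper": 1, "dp": [0.56, -0.98, 0.06], "turn": 0.0068}, {"gripper": 1, "dp": [0.56, -0.98, 0.06], "turn": 0.0068}, {"gripper": 1, "dp": [0.56, -0.98, 0.06], "turn": 0.0068}, {"gripper": 1, "dp": [0.56, -0.98, 0.06], "turn": 0.0068}, {"gripper": 1, "dp": [0.56, -0.98, 0.06], "turn": 0.0068}, {"gripper": 1, "dp": [0.56, -0.98, 0.06], "turn": 0.0068}]}}

```text
time: 2.4
tool_pos: [0.2936, 0.3225, 0.2655]
ee_rot: [0.082, 0.997, 0.0, 0.0]
contact_force: [0.5, -1.0, 0.5]
gripper_width: 0.0854
finger_force: 0.0
```

>>> {"fn": "jog_arm", "kwargs": {"series": [{"gripper": 1, "dp": [0.56, -0.98, 0.06], "turn": 0.0068}, {"gripper": 1, "dp": [0.56, -0.98, 0.06], "turn": 0.0068}, {"gripper": 1, "dp": [0.56, -0.98, 0.06], "turn": 0.0068}, {"gripper": 1, "dp": [0.56, -0.98, 0.06], "turn": 0.0068}, {"gripper": 1, "dp": [0.56, -0.98, 0.06], "turn": 0.0068}, {"gripper": 1, "dp": [0.56, -0.98, 0.06], "turn": 0.0068}, {"gripper": 1, "dp": [0.56, -0.98, 0.06], "turn": 0.0068}, {"gripper": 1, "dp": [0.56, -0.98, 0.06], "turn": 0.0068}]}}

```text
time: 3.4
tool_pos: [0.4056, 0.1264, 0.2775]
ee_rot: [-0.003, 1.0, 0.0, 0.0]
contact_force: [-0.8, 1.0, 0.2]
gripper_width: 0.0854
finger_force: 0.0
```

>>> {"fn": "jog_arm", "kwargs": {"series": [{"gripper": 1, "dp": [0.56, -0.98, 0.06], "turn": 0.0068}, {"gripper": 1, "dp": [0.56, -0.98, 0.06], "turn": 0.0068}, {"gripper": 1, "dp": [0.56, -0.98, 0.06], "turn": 0.0068}, {"gripper": 1, "dp": [0.56, -0.98, 0.06], "turn": 0.0068}, {"gripper": 1, "dp": [0, 0, 0], "turn": 0}, {"gripper": 1, "dp": [0, 0, 0], "turn": 0}]}}

```text
time: 4.15
tool_pos: [0.461, 0.0296, 0.2832]
ee_rot: [-0.046, 0.999, 0.0, -0.0]
contact_force: [0.1, 0.1, 0.6]
gripper_width: 0.0855
finger_force: 0.0
```

```bash
python3 - <<'E'
from h import *
s=ctrl.sense();print(s['time'],s['tool_pos'],s['ee_rot'],s['q'])
im=cams.camera('wrist');save('w1',im);c='wrist'
for l in ['shoe','fixed_face','pocket','moving_face','head_end','toe_end','fixed_jaw','moving_jaw']:
    for d in cams.place_of(c,l)[:2]:
        p=np.array(d['position']);print(c,l,round(d['p'],2),p.round(3),proj(c,p)[0].round())
E
```

```text
4.15 [0.4609823  0.02962099 0.2832053 ] [-4.55150558e-02  9.98963646e-01  6.90125842e-05 -9.76172612e-05] [-1.52082981e-02  7.76609439e-02  1.71440769e+00  1.29060434e-04
  1.34972728e+00 -1.67709451e+00]
wrist shoe 0.83 [0.45  0.042 0.045] [292. 180.]
wrist shoe 0.67 [0.256 0.286 0.002] [508.  35.]
wrist fixed_face 0.58 [0.606 0.043 0.077] [281. 310.]
wrist pocket 0.76 [0.632 0.018 0.051] [261. 313.]
wrist pocket 0.65 [ 0.485  0.384 -0.002] [526. 221.]
wrist moving_face 0.78 [ 0.61  -0.052  0.075] [205. 305.]
wrist moving_face 0.6 [0.637 0.045 0.071] [280. 327.]
wrist toe_end 0.92 [0.277 0.23  0.005] [461.  47.]
wrist toe_end 0.6 [0.504 0.074 0.056] [315. 228.]
wrist fixed_jaw 0.81 [0.635 0.045 0.073] [281. 327.]
wrist moving_jaw 0.57 [ 0.648 -0.088  0.073] [176. 327.]
```

View pics/w1.png

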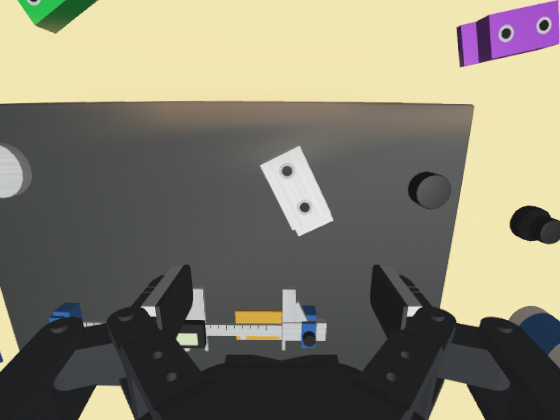

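```bash
python3 - <<'E'
from h import *
im=cv2.imread('pics/w1.png')
a=cv2.resize(im[135:245,240:350],None,fx=5,fy=5,interpolation=cv2.INTER_CUBIC)
b=cv2.resize(im[280:355,185:340],None,fx=5,fy=5,interpolation=cv2.INTER_CUBIC)
out=np.zeros((600,800,3),np.uint8);out[:375,:775]=b;a=cv2.resize(a,(225,225));out[375:,:225]=a
cv2.imwrite('pics/z1.png',out)
i=cams.camera_info('wrist')
# near plate edge
g=cv2.cvtColor(im,6).astype(float)
e=[]
for u in range(30,450,4):
    d=np.diff(cv2.GaussianBlur(g[85:125,u-1:u+2],(1,5),0).mean(1));k=d.argmin();e.append([u,85+k+.5])
w=ray('wrist',e,.05,i);p=np.polyfit(w[:,1],w[:,0],1);r=w[:,0]-np.polyval(p,w[:,1]);k=abs(r)<.002
p=np.polyfit(w[k,1],w[k,0],1);print('edge yaw',np.degrees(-np.arctan(p[0])),k.sum(),'x at y=-.045',np.polyval(p,-.045))
m=(g>150).astype(np.uint8);m[:130]=0;m[245:]=0;m[:,:245]=0;m[:,345:]=0
c,_=cv2.findContours(m,0,1);c=max(c,key=cv2.contourArea)
rect=cv2.minAreaRect(ray('wrist',c[:,0],.084,i)[:,:2].astype(np.float32)*1000);print(rect,cv2.approxPolyDP(c,2.5,True)[:,0].tolist())
E
```

```text
edge yaw 4.91886666955889 105 x at y=-.045 0.3688814896358087
((457.0182189941406, 46.80712890625), (89.45912170410156, 46.63147735595703), 31.001192092895508) [[298, 146], [260, 166], [291, 228], [300, 235], [331, 221], [332, 217]]
```

View pics/z1.png

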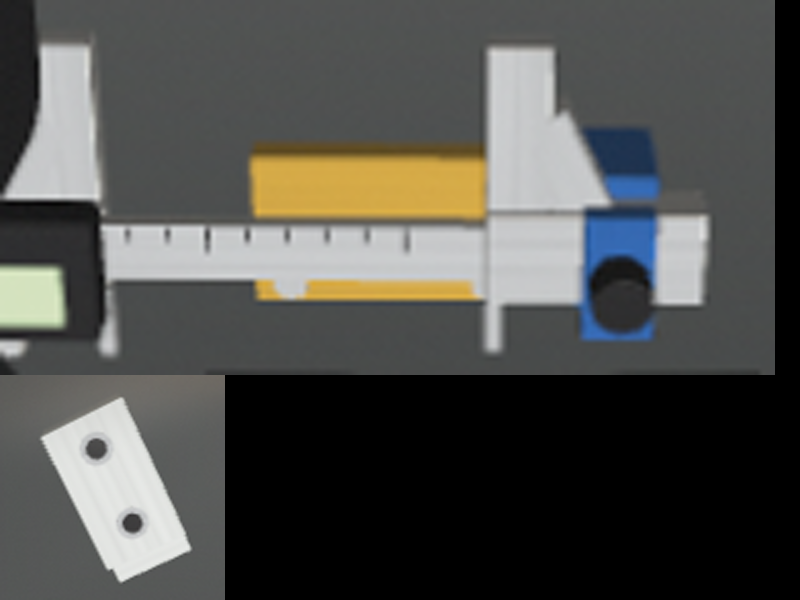

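```bash
python3 - <<'E'
from h import *
i=cams.camera_info('wrist')
def f(x,y): return [185+(x+.5)/5-.5,280+(y+.5)/5-.5]
th=np.radians(4.92);R=np.array([[np.cos(th),-np.sin(th)],[np.sin(th),np.cos(th)]])
for n,px,z,pl in [('tip fixed',f(487,47),.08,(15,85)),('fixed base',f(486,208),.08,(65,85)),('tip mov',f(92,45),.08,None),('mov base',f(100,200),.08,None),('lip corner',f(250,156),.069,(54,25))]:
    w=ray('wrist',px,z,i)[0];print(n,w.round(4), '' if pl is None else (w[:2]-R@(np.array(pl)/1e3)).round(4))
w=ray('wrist',[[298.5,146.3],[260.3,166],[291,228.5],[332.5,218]],.084,i)[:,:2]
e=w[2]-w[1];y=np.degrees(np.arctan2(*e[::-1]));e2=w[0]-w[1];print('sizes',np.linalg.norm(e),np.linalg.norm(e2),'yaws',y,np.degrees(np.arctan2(*e2[::-1]))-90,np.degrees(np.arctan2(*(w[3]-w[0])[::-1])))
m=(w[0]+w[1])/2;y=np.radians(31);print('origin',m+.04*np.array([np.cos(y),np.sin(y)]))
E
```

```text
tip fixed [0.576 0.041 0.08 ] [ 0.5684 -0.045 ]
fixed base [0.6209 0.0449 0.08  ] [ 0.5634 -0.0454]
tip mov [ 0.5844 -0.0533  0.08  ] 
mov base [ 0.6277 -0.0507  0.08  ] 
lip corner [ 0.619  -0.0153  0.069 ] [ 0.5673 -0.0449]
sizes 0.07634679882987529 0.04446964862206265 yaws 30.598822536453888 32.24341109777407 31.815440722329885
origin [0.45438197 0.04428953]
```

The pictures agree: plate centre about (0.569,-0.045), yaw 4.9°, jaw opening about 94 mm. The shoe's origin is about (0.454,0.044) at yaw 31°. I'll grasp it 22 mm behind its centre so the fingers stay in front of the jaw tips.

>>> {"fn": "jog_arm", "kwargs": {"series": [{"gripper": 1, "dp": [-0.13, 0.0125, -0.9], "turn": 0.018}, {"gripper": 1, "dp": [-0.13, 0.0125, -0.9], "turn": 0.018}, {"gripper": 1, "dp": [-0.13, 0.0125, -0.9], "turn": 0.018}, {"gripper": 1, "dp": [-0.13, 0.0125, -0.9], "turn": 0.018}, {"gripper": 1, "dp": [-0.13, 0.0125, -0.9], "turn": 0.018}, {"gripper": 1, "dp": [-0.13, 0.0125, -0.9], "turn": 0.018}, {"gripper": 1, "dp": [-0.13, 0.0125, 0], "turn": 0.018}, {"gripper": 1, "dp": [-0.13, 0.0125, 0], "turn": 0.018}]}}

```text
time: 5.6
tool_pos: [0.4351, 0.0318, 0.1481]
ee_rot: [-0.269, 0.963, 0.0, -0.0]
contact_force: [-0.8, 0.4, 0.7]
gripper_width: 0.0855
finger_force: 0.0
```

```bash
python3 - <<'E'
from h import *
s=ctrl.sense();print(s['time'],s['tool_pos'],s['ee_rot'],s['q'][5])
im=cams.camera('wrist');save('w2',im);i=cams.camera_info('wrist')
for l in ['shoe','toe_end']: print(l,[(round(d['p'],2),np.round(d['position'],4)) for d in cams.place_of('wrist',l)[:2]])
g=cv2.cvtColor(im,7).astype(float)
m=(g>150).astype(np.uint8);c,_=cv2.findContours(m,0,1)
for k in c:
    if 3000<cv2.contourArea(k)<60000: print(cv2.contourArea(k),cv2.minAreaRect(ray('wrist',k[:,0],.084,i)[:,:2].astype(np.float32)*1000),cv2.approxPolyDP(k,4,True)[:,0].tolist())
E
```

```text
5.6 [0.43506571 0.03182451 0.14805139] [-2.69474055e-01  9.63007618e-01  8.37491319e-05 -2.32938199e-04] -2.1275051791550488
shoe [(0.77, array([0.4518, 0.0422, 0.0461]))]
toe_end [(0.74, array([0.5008, 0.0755, 0.0548]))]
7382.5 ((452.5526123046875, 44.44493865966797), (80.24716186523438, 46.12629699707031), 31.50216293334961) [[248, 214], [251, 321], [314, 322], [319, 214]]
```

View pics/w2.png

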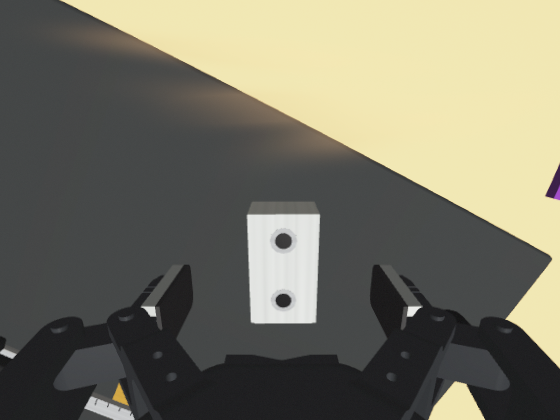

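Picture w2 shows the shoe centred between the open fingers, top face from (248,214) to (316,322) px. That measures 80 x 46 mm at yaw 31.5°, as it should. I'll descend and grip.

>>> {"fn": "jog_arm", "kwargs": {"series": [{"gripper": 1, "dp": [-0.056, 0.044, -0.88], "turn": 0.001}, {"gripper": 1, "dp": [0, 0, -0.88], "turn": 0}, {"gripper": 1, "dp": [0, 0, -0.88], "turn": 0}, {"gripper": 1, "dp": [0, 0, 0], "turn": 0}, {"gripper": 0.3, "dp": [0, 0, 0], "turn": 0}, {"gripper": 0.3, "dp": [0, 0, 0], "turn": 0}, {"gripper": 0.3, "dp": [0, 0, 0], "turn": 0}, {"gripper": 0.3, "dp": [0, 0, 0], "turn": 0}], "grip_force": 30}}

```text
time: 6.75
tool_pos: [0.4343, 0.0328, 0.0832]
ee_rot: [-0.27, 0.963, -0.0, 0.001]
contact_force: [-1.5, -1.3, 5.7]
gripper_width: 0.046
finger_force: 31.1
```

>>> {"fn": "jog_arm", "kwargs": {"series": [{"gripper": 0.3, "dp": [0, 0, 0.2], "turn": 0}, {"gripper": 0.3, "dp": [0.387, -0.216, 0], "turn": -0.0293}, {"gripper": 0.3, "dp": [0.387, -0.216, 0], "turn": -0.0293}, {"gripper": 0.3, "dp": [0.387, -0.216, 0], "turn": -0.0293}, {"gripper": 0.3, "dp": [0.387, -0.216, 0], "turn": -0.0293}, {"gripper": 0.3, "dp": [0.387, -0.216, 0], "turn": -0.0293}, {"gripper": 0.3, "dp": [0, 0, 0], "turn": 0}, {"gripper": 0.3, "dp": [0, 0, 0], "turn": 0}]}}

```text
time: 7.75
tool_pos: [0.4817, 0.006, 0.0872]
ee_rot: [-0.044, 0.999, 0.0, -0.0]
contact_force: [0.1, 0.3, -3.8]
gripper_width: 0.0456
finger_force: 31.6
```

```bash
python3 - <<'E'
from h import *
s=ctrl.sense();print(s['time'],s['tool_pos'],s['ee_rot'],s['contact_force'])
n=s['ee_rot'];print('toolyaw',2*np.degrees(np.arctan2(n[1],n[0]))-180)
im=cams.camera('wrist');save('w3',im)
i=cams.camera_info('wrist');o=np.array([.569,-.045]);th=np.radians(4.92);R=np.array([[np.cos(th),-np.sin(th)],[np.sin(th),np.cos(th)]])
j=im.copy()
for x,y,z in [(15,85,80),(40,85,80),(54,25,69),(54,82,69),(-200,-100,50),(-200,0,50),(-200,100,50)]:
    u=proj('wrist',[*(o+R@[x/1e3,y/1e3]),z/1e3],i)[0];print(x,y,u.round(1));cv2.circle(j,tuple(int(v) for v in u),2,(255,0,0),-1)
e=[]
g=cv2.cvtColor(im,7).astype(float)
m=(g>150).astype(np.uint8);c,_=cv2.findContours(m,0,1)
for k in c:
    if 3000<cv2.contourArea(k)<60000: print(cv2.contourArea(k),cv2.minAreaRect(ray('wrist',k[:,0],.087,i)[:,:2].astype(np.float32)*1000))
save('w3z',cv2.resize(j[100:420,100:460],None,fx=1.75,fy=1.75,interpolation=cv2.INTER_CUBIC))
E
```

```text
7.75 [0.48172734 0.00603009 0.08724075] [-4.43553780e-02  9.99015766e-01  4.69235120e-05 -3.13289610e-04] [ 0.07106042  0.3192085  -3.75803608]
toolyaw 5.084420278169375
15 85 [327.6 437.6]
40 85 [325.3 467.5]
54 25 [229.  464.3]
54 82 [317.3 464.6]
-200 -100 [-45.   32.7]
-200 0 [155.8  24.8]
-200 100 [371.9  24.8]
9865.0 ((490.6329345703125, 6.858428955078125), (53.58797836303711, 46.116058349609375), 4.908333778381348)
15898.0 ((371.1543273925781, -4.290496826171875), (11.351350784301758, 204.3790283203125), 5.040785789489746)
```

View pics/w3z.png

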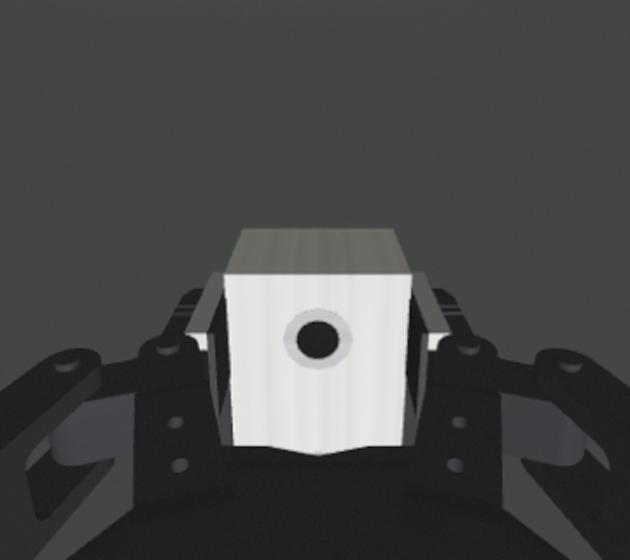

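w3 shows the shoe held squarely between the fingers, yaw 4.9–5.0° to match the plate, with its top edge at crop rows 273–445. I'll lower it to the plate and slide it in to about 8 mm short of home.

>>> {"fn": "jog_arm", "kwargs": {"series": [{"gripper": 0.3, "dp": [0, 0, -0.14], "turn": 0}, {"gripper": 0.3, "dp": [0.4, 0.034, 0], "turn": 0}, {"gripper": 0.3, "dp": [0.4, 0.034, 0], "turn": 0}, {"gripper": 0.3, "dp": [0.4, 0.034, 0], "turn": 0}, {"gripper": 0.3, "dp": [0.4, 0.034, 0], "turn": 0}, {"gripper": 0.3, "dp": [0.5, 0.043, 0], "turn": 0}, {"gripper": 0.3, "dp": [0.5, 0.043, 0], "turn": 0}, {"gripper": 0.3, "dp": [0, 0, 0], "turn": 0}]}}

```text
time: 8.8
tool_pos: [0.5479, 0.0115, 0.0836]
ee_rot: [-0.043, 0.999, -0.0, 0.0]
contact_force: [-0.7, 0.9, -3.5]
gripper_width: 0.0452
finger_force: 31.7
```

>>> {"fn": "jog_arm", "kwargs": {"series": [{"gripper": 0.3, "dp": [0.06, 0.005, 0], "turn": 0}, {"gripper": 0.3, "dp": [0.06, 0.005, 0], "turn": 0}, {"gripper": 0.3, "dp": [0.06, 0.005, 0], "turn": 0}, {"gripper": 0.3, "dp": [0, 0, 0], "turn": 0}]}}

```text
time: 9.3
tool_pos: [0.5517, 0.0118, 0.0838]
ee_rot: [-0.043, 0.999, -0.0, 0.0]
contact_force: [-0.2, 0.1, -4.7]
gripper_width: 0.0453
finger_force: 31.6
```

>>> {"fn": "jog_arm", "kwargs": {"series": [{"gripper": 0.3, "dp": [0.04, 0.0034, 0], "turn": 0}, {"gripper": 0.3, "dp": [0.04, 0.0034, 0], "turn": 0}, {"gripper": 0.3, "dp": [0, 0, 0], "turn": 0}]}}

```text
time: 9.68
tool_pos: [0.5538, 0.012, 0.0838]
ee_rot: [-0.043, 0.999, -0.0, 0.0]
contact_force: [1.0, 0.6, -2.9]
gripper_width: 0.0456
finger_force: 31.6
```

>>> {"fn": "jog_arm", "kwargs": {"series": [{"gripper": 0.3, "dp": [0.04, 0.0034, 0], "turn": 0}, {"gripper": 0.3, "dp": [0, 0, 0], "turn": 0}]}}

```text
time: 9.93
tool_pos: [0.5543, 0.0121, 0.0836]
ee_rot: [-0.043, 0.999, 0.0, -0.001]
contact_force: [-5.2, -0.5, -2.1]
gripper_width: 0.0456
finger_force: 31.8
```

>>> {"fn": "jog_arm", "kwargs": {"series": [{"gripper": 0.3, "dp": [0.04, 0.0034, 0], "turn": 0}, {"gripper": 0.3, "dp": [0, 0, 0], "turn": 0}]}}

```text
time: 10.18
tool_pos: [0.5543, 0.0121, 0.0834]
ee_rot: [-0.043, 0.999, 0.0, -0.002]
contact_force: [-15.0, -1.3, 2.7]
gripper_width: 0.0457
finger_force: 32.5
```

>>> {"fn": "jog_arm", "kwargs": {"series": [{"gripper": 0.3, "dp": [0.04, 0.0034, 0], "turn": 0}, {"gripper": 0.3, "dp": [0, 0, 0], "turn": 0}]}}

```text
time: 10.42
tool_pos: [0.5544, 0.012, 0.0833]
ee_rot: [-0.043, 0.999, 0.0, -0.003]
contact_force: [-25.0, -3.2, 8.5]
gripper_width: 0.0452
finger_force: 33.1
```

Contact came at the predicted x, 0.5544, so the toe is home. I'll ease off, set the shoe down, and nudge it towards the fixed jaw.

>>> {"fn": "jog_arm", "kwargs": {"series": [{"gripper": 0.3, "dp": [-0.08, -0.007, -0.02], "turn": 0}, {"gripper": 0.3, "dp": [0, 0, 0], "turn": 0}, {"gripper": 0.3, "dp": [-0.0086, 0.1, 0], "turn": 0}, {"gripper": 0.3, "dp": [0, 0, 0], "turn": 0}]}}

```text
time: 10.92
tool_pos: [0.5541, 0.0138, 0.0833]
ee_rot: [-0.043, 0.999, -0.0, -0.001]
contact_force: [-7.5, -7.8, 1.4]
gripper_width: 0.0456
finger_force: 32.2
```

>>> {"fn": "jog_arm", "kwargs": {"series": [{"gripper": 0.3, "dp": [-0.0034, 0.04, 0], "turn": 0}, {"gripper": 0.3, "dp": [0, 0, 0], "turn": 0}]}}

```text
time: 11.18
tool_pos: [0.554, 0.0146, 0.0833]
ee_rot: [-0.043, 0.999, -0.001, -0.001]
contact_force: [-7.7, -7.7, 0.7]
gripper_width: 0.0452
finger_force: 32.2
```

>>> {"fn": "jog_arm", "kwargs": {"series": [{"gripper": 0.3, "dp": [-0.02, 0.03, 0], "turn": 0}, {"gripper": 0.3, "dp": [0, 0, 0], "turn": 0}]}}

```text
time: 11.42
tool_pos: [0.5539, 0.0158, 0.0834]
ee_rot: [-0.043, 0.999, -0.0, -0.0]
contact_force: [-3.7, -4.3, -1.7]
gripper_width: 0.0452
finger_force: 31.9
```

>>> {"fn": "jog_arm", "kwargs": {"series": [{"gripper": 0.3, "dp": [-0.0026, 0.03, 0], "turn": 0}, {"gripper": 0.3, "dp": [0, 0, 0], "turn": 0}]}}

```text
time: 11.68
tool_pos: [0.5539, 0.0163, 0.0833]
ee_rot: [-0.043, 0.999, -0.0, -0.0]
contact_force: [-4.2, -6.9, -2.2]
gripper_width: 0.0454
finger_force: 32.0
```

>>> {"fn": "jog_arm", "kwargs": {"series": [{"gripper": 0.3, "dp": [-0.0026, 0.03, 0], "turn": 0}, {"gripper": 0.3, "dp": [0, 0, 0], "turn": 0}]}}

```text
time: 11.92
tool_pos: [0.5538, 0.0164, 0.0834]
ee_rot: [-0.043, 0.999, -0.001, -0.0]
contact_force: [-3.9, -12.4, -1.4]
gripper_width: 0.0457
finger_force: 32.0
```

>>> {"fn": "jog_arm", "kwargs": {"series": [{"gripper": 0.3, "dp": [-0.006, -0.03, -0.02], "turn": 0}, {"gripper": 0.3, "dp": [0, 0, 0], "turn": 0}, {"gripper": 0.7, "dp": [0, 0, 0], "turn": 0}, {"gripper": 0.7, "dp": [0, 0, 0], "turn": 0}, {"gripper": 0.7, "dp": [0, 0, 0], "turn": 0}]}}

```text
time: 12.55
tool_pos: [0.5538, 0.0172, 0.0829]
ee_rot: [-0.043, 0.999, 0.0, 0.0]
contact_force: [1.0, -0.4, -0.2]
gripper_width: 0.0602
finger_force: 0.0
```

>>> {"fn": "jog_arm", "kwargs": {"series": [{"gripper": 0.7, "dp": [0, 0, 0.4], "turn": 0}, {"gripper": 0.7, "dp": [0, 0, 0.8], "turn": 0}, {"gripper": 0.7, "dp": [0, 0, 0.9], "turn": 0}, {"gripper": 0.7, "dp": [0, 0, 0.9], "turn": 0}, {"gripper": 0.5, "dp": [-0.5, -0.5, 0.9], "turn": 0}, {"gripper": 0.2, "dp": [-0.8, -0.8, 0.9], "turn": 0}, {"gripper": 0, "dp": [-0.8, -0.8, 0.9], "turn": 0}, {"gripper": 0, "dp": [-0.8, -0.8, 0.9], "turn": 0}]}}

```text
time: 13.55
tool_pos: [0.4804, -0.0559, 0.2493]
ee_rot: [-0.043, 0.999, -0.0, 0.0]
contact_force: [1.0, 0.1, 0.2]
gripper_width: 0.0002
finger_force: 0.0
```

>>> {"fn": "jog_arm", "kwargs": {"series": [{"gripper": 0, "dp": [-0.2, -0.9, 0], "turn": 0}, {"gripper": 0, "dp": [0, -0.9, 0], "turn": 0}, {"gripper": 0, "dp": [0, 0, 0], "turn": 0}]}}

```text
time: 13.92
tool_pos: [0.4761, -0.1013, 0.2485]
ee_rot: [-0.042, 0.999, -0.0, 0.0]
contact_force: [-0.5, 0.8, 0.2]
gripper_width: 0.0003
finger_force: 0.0
```

```bash
python3 - <<'E'
from h import *
s=ctrl.sense();print(s['time'],s['tool_pos'],s['ee_rot'],s['contact_force'])
im=cams.camera('wrist');i=cams.camera_info('wrist')
o=np.array([.569,-.045]);th=np.radians(4.95);R=np.array([[np.cos(th),-np.sin(th)],[np.sin(th),np.cos(th)]])
P=lambda x,y,z:[*(o+R@[x/1e3,y/1e3]),.05+z/1e3]
for l in ['head_end','moving_face','shoe']:
    for d in cams.place_of('wrist',l)[:1]:
        p=np.array(d['position']);print(l,round(d['p'],2),p.round(4),'plate',(R.T@(p[:2]-o)*1e3).round(1))
j=im.copy()
for q in [(15,85,30),(-28,85,34),(-28,39,34),(52,39,34),(75-18,-10-75+0,40),(93,-85,40),(75,-210,28)]:
    u=proj('wrist',P(*q),i)[0];print(q,u.round(1));cv2.circle(j,tuple(int(v) for v in u),1,(255,0,0),-1)
save('w4',cv2.resize(j[150:420,60:500],None,fx=1.8,fy=1.8,interpolation=cv2.INTER_CUBIC))
E
```

```text
13.925 [ 0.47605397 -0.10130332  0.24845287] [-4.24918288e-02  9.99096713e-01 -1.52665956e-04  4.22468072e-04] [-0.52701658  0.79523465  0.15647647]
shoe 0.63 [0.5731 0.016  0.0471] plate [ 9.3 60.4]
(15, 85, 30) [402.8 302.4]
(-28, 85, 34) [409.1 268.2]
(-28, 39, 34) [365.  268.5]
(52, 39, 34) [359.1 333.8]
(57, -85, 40) [246.9 341.6]
(93, -85, 40) [248.  367.9]
(75, -210, 28) [141.  346.5]
```

View pics/w4.png

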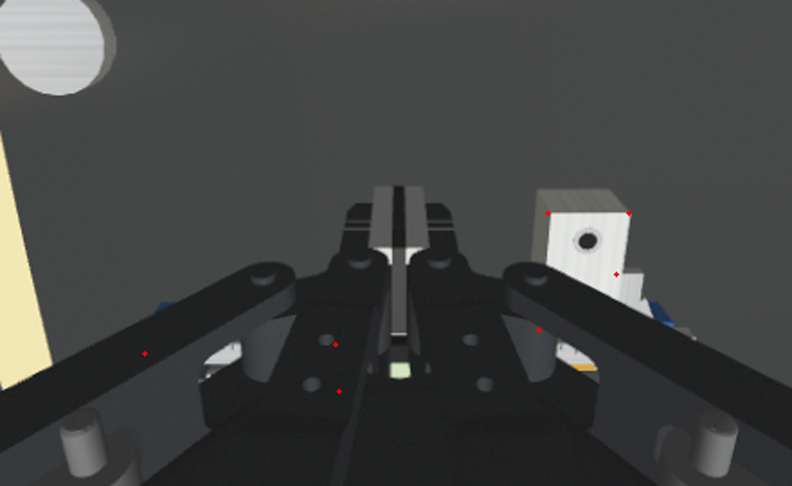

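w4 shows the shoe's top corners exactly on the overlay predicted for home, at (547,213) and (629,213), with the fixed jaw beside it. So the plate model holds. Next I'll take the closed fingers behind the housing's end face, expected at plate y of about -85.

>>> {"fn": "jog_arm", "kwargs": {"series": [{"gripper": 0, "dp": [0.89, -0.274, 0], "turn": 0}, {"gripper": 0, "dp": [0.89, -0.274, 0], "turn": 0}, {"gripper": 0, "dp": [0.89, -0.274, 0], "turn": 0}, {"gripper": 0, "dp": [0.89, -0.274, 0], "turn": 0}, {"gripper": 0, "dp": [0.89, -0.274, 0], "turn": 0}, {"gripper": 0, "dp": [0.89, -0.274, 0], "turn": 0}, {"gripper": 0, "dp": [0.89, -0.274, 0], "turn": 0}, {"gripper": 0, "dp": [0.89, -0.274, 0], "turn": 0}]}}

```text
time: 15.12
tool_pos: [0.655, -0.1545, 0.2477]
ee_rot: [-0.044, 0.999, 0.0, -0.0]
contact_force: [0.1, -0.6, 0.1]
gripper_width: -0.0001
finger_force: 0.0
```

>>> {"fn": "jog_arm", "kwargs": {"series": [{"gripper": 0, "dp": [0, 0, -0.9], "turn": 0}, {"gripper": 0, "dp": [0, 0, -0.9], "turn": 0}, {"gripper": 0, "dp": [0, 0, -0.9], "turn": 0}, {"gripper": 0, "dp": [0, 0, -0.9], "turn": 0}, {"gripper": 0, "dp": [0, 0, 0], "turn": 0}]}}

```text
time: 15.75
tool_pos: [0.6536, -0.1543, 0.1561]
ee_rot: [-0.044, 0.999, 0.001, -0.002]
contact_force: [0.1, 0.7, 0.7]
gripper_width: -0.0001
finger_force: 0.0
```

```bash
python3 - <<'E'
from h import *
for c in ['scene','side']:
    im=cams.camera(c)
    if c=='side': save('s2',cv2.resize(im[130:260,150:310],None,fx=4.5,fy=4.5,interpolation=cv2.INTER_CUBIC))
    for l in ['head_end','moving_face']:
        print(c,l,[(round(d['p'],2),np.round(d['position'],4)) for d in cams.place_of(c,l)[:1]])
print(ctrl.sense()['tool_pos'],ctrl.sense()['ee_rot'])
E
```

```text
scene head_end [(0.75, array([ 0.6526, -0.1215,  0.0839]))]
scene moving_face [(0.74, array([ 0.6103, -0.0507,  0.0767]))]
side head_end [(0.93, array([ 0.6501, -0.1238,  0.0812]))]
side moving_face [(0.67, array([ 0.6097, -0.0498,  0.0778]))]
[ 0.6544449  -0.15519313  0.15884249] [-4.34514730e-02  9.99055275e-01 -2.51810306e-04  6.80370882e-04]
```

View pics/s2.png

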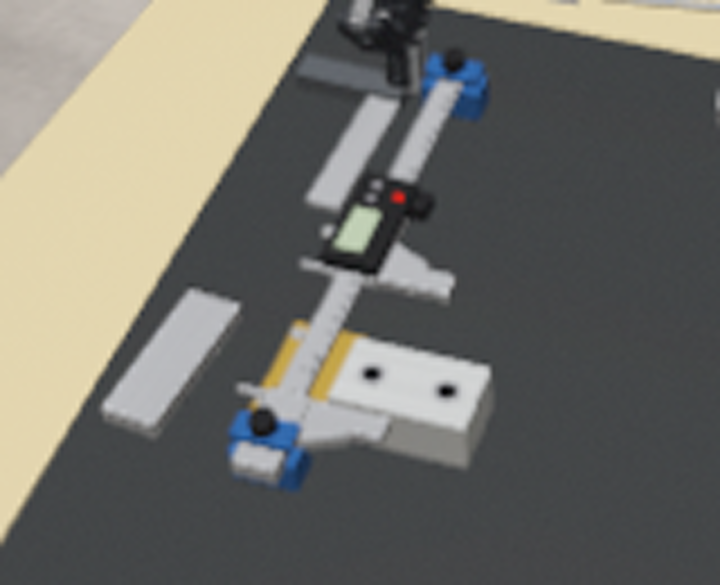

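s2 shows the shoe home against the fixed jaw at (430,410), the slider at (365,225), and the fingers over the beam at (400,75), behind the housing. I'll descend and approach.

>>> {"fn": "jog_arm", "kwargs": {"series": [{"gripper": 0, "dp": [0, 0, -0.9], "turn": 0}, {"gripper": 0, "dp": [0, 0, -0.9], "turn": 0}, {"gripper": 0, "dp": [0, 0, -0.39], "turn": 0}, {"gripper": 0, "dp": [0, 0, 0], "turn": 0}, {"gripper": 0, "dp": [-0.0215, 0.25, 0], "turn": 0}, {"gripper": 0, "dp": [-0.0215, 0.25, 0], "turn": 0}, {"gripper": 0, "dp": [0, 0, 0], "turn": 0}]}}

```text
time: 16.92
tool_pos: [0.6532, -0.1421, 0.1036]
ee_rot: [-0.044, 0.999, -0.0, 0.0]
contact_force: [-0.0, -0.1, -0.3]
gripper_width: 0.0001
finger_force: 0.0
```

>>> {"fn": "jog_arm", "kwargs": {"series": [{"gripper": 0, "dp": [-0.0052, 0.06, 0], "turn": 0}, {"gripper": 0, "dp": [-0.0052, 0.06, 0], "turn": 0}]}}

```text
time: 17.18
tool_pos: [0.6528, -0.1398, 0.1031]
ee_rot: [-0.043, 0.999, -0.0, 0.0]
contact_force: [-0.5, -0.8, -0.2]
gripper_width: -0.0002
finger_force: 0.0
```

>>> {"fn": "jog_arm", "kwargs": {"series": [{"gripper": 0, "dp": [-0.0052, 0.06, 0], "turn": 0}, {"gripper": 0, "dp": [-0.0052, 0.06, 0], "turn": 0}]}}

```text
time: 17.42
tool_pos: [0.6525, -0.1367, 0.103]
ee_rot: [-0.043, 0.999, -0.0, -0.0]
contact_force: [-0.2, 0.1, 0.8]
gripper_width: -0.0
finger_force: 0.0
```

>>> {"fn": "jog_arm", "kwargs": {"series": [{"gripper": 0, "dp": [-0.0052, 0.06, 0], "turn": 0}, {"gripper": 0, "dp": [-0.0052, 0.06, 0], "turn": 0}]}}

```text
time: 17.68
tool_pos: [0.6523, -0.1341, 0.1031]
ee_rot: [-0.043, 0.999, -0.0, 0.0]
contact_force: [-0.7, -4.0, -1.1]
gripper_width: 0.0001
finger_force: 1.7
```

Contact shows 4 N, matching the slider's friction. I'll slide it about 38 mm steadily.

>>> {"fn": "jog_arm", "kwargs": {"series": [{"gripper": 0, "dp": [-0.0155, 0.18, 0], "turn": 0}, {"gripper": 0, "dp": [-0.0172, 0.2, 0], "turn": 0}, {"gripper": 0, "dp": [-0.0172, 0.2, 0], "turn": 0}, {"gripper": 0, "dp": [-0.0172, 0.2, 0], "turn": 0}]}}

```text
time: 18.18
tool_pos: [0.6506, -0.1139, 0.103]
ee_rot: [-0.043, 0.999, -0.0, -0.0]
contact_force: [0.3, -3.5, -0.7]
gripper_width: 0.0
finger_force: 1.9
```

>>> {"fn": "jog_arm", "kwargs": {"series": [{"gripper": 0, "dp": [-0.0172, 0.2, 0], "turn": 0}, {"gripper": 0, "dp": [-0.0172, 0.2, 0], "turn": 0}, {"gripper": 0, "dp": [-0.0172, 0.2, 0], "turn": 0}, {"gripper": 0, "dp": [-0.0086, 0.1, 0], "turn": 0}, {"gripper": 0, "dp": [0, 0, 0], "turn": 0}]}}

```text
time: 18.8
tool_pos: [0.6491, -0.0964, 0.103]
ee_rot: [-0.043, 0.999, 0.0, -0.0]
contact_force: [0.2, 0.3, 0.4]
gripper_width: -0.0001
finger_force: 0.4
```

```bash
python3 - <<'E'
from h import *
p=np.array(ctrl.sense()['tool_pos'])
o=np.array([.569,-.045]);th=np.radians(4.95);R=np.array([[np.cos(th),-np.sin(th)],[np.sin(th),np.cos(th)]])
print('tcp plate',R.T@(p[:2]-o)*1e3)
for c in ['scene','side']:
    im=cams.camera(c)
    if c=='scene': save('s3',cv2.resize(im[195:280,220:340],None,fx=6,fy=6,interpolation=cv2.INTER_CUBIC))
    for l in ['head_end','moving_face','fixed_face']:
        for d in cams.place_of(c,l)[:1]: print(c,l,round(d['p'],2),(R.T@(np.array(d['position'])[:2]-o)*1e3).round(1))
E
```

```text
tcp plate [ 75.32208164 -58.07711373]
scene head_end 0.62 [ 76.9 -44.1]
scene moving_face 0.88 [41.  29.5]
scene fixed_face 0.67 [42.3 83.1]
side head_end 0.85 [ 74.  -44.9]
side moving_face 0.98 [39.6 29.1]
side fixed_face 0.71 [39.6 86.5]
```

View pics/s3.png

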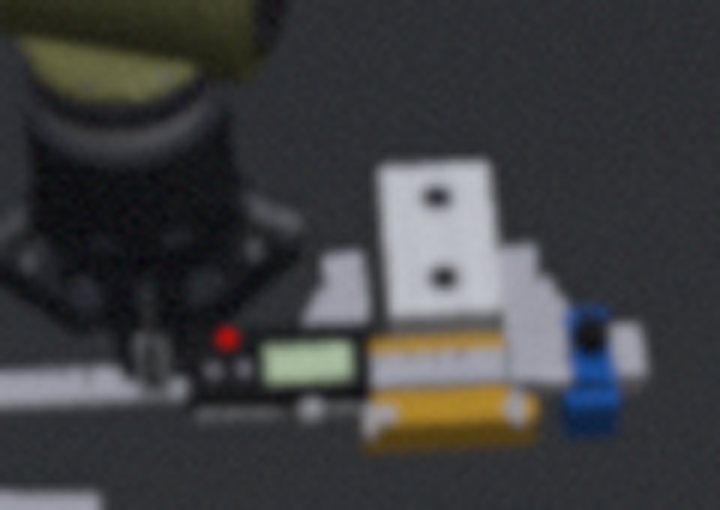

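s3 shows the slider's jaw at (345,285), about 9 mm from the shoe's side at (385,240). I'll go 6 mm, then creep.

>>> {"fn": "jog_arm", "kwargs": {"series": [{"gripper": 0, "dp": [-0.0069, 0.08, 0], "turn": 0}, {"gripper": 0, "dp": [-0.0069, 0.08, 0], "turn": 0}, {"gripper": 0, "dp": [-0.0069, 0.08, 0], "turn": 0}]}}

```text
time: 19.58
tool_pos: [0.6486, -0.0908, 0.1031]
ee_rot: [-0.043, 0.999, -0.0, 0.0]
contact_force: [1.0, -4.9, -0.6]
gripper_width: -0.0002
finger_force: 1.7
```

>>> {"fn": "jog_arm", "kwargs": {"series": [{"gripper": 0, "dp": [-0.0017, 0.02, 0], "turn": 0}, {"gripper": 0, "dp": [-0.0017, 0.02, 0], "turn": 0}]}}

```text
time: 19.82
tool_pos: [0.6485, -0.0897, 0.103]
ee_rot: [-0.043, 0.999, -0.0, 0.0]
contact_force: [0.2, -4.7, -0.5]
gripper_width: 0.0001
finger_force: 1.6
```

>>> {"fn": "jog_arm", "kwargs": {"series": [{"gripper": 0, "dp": [-0.0017, 0.02, 0], "turn": 0}]}}

```text
time: 19.95
tool_pos: [0.6485, -0.0893, 0.103]
ee_rot: [-0.043, 0.999, -0.0, 0.0]
contact_force: [0.6, -2.3, -0.6]
gripper_width: 0.0002
finger_force: 1.6
```

>>> {"fn": "jog_arm", "kwargs": {"series": [{"gripper": 0, "dp": [-0.0017, 0.02, 0], "turn": 0}]}}

```text
time: 20.08
tool_pos: [0.6484, -0.0887, 0.103]
ee_rot: [-0.043, 0.999, 0.0, -0.0]
contact_force: [0.4, -3.1, 0.7]
gripper_width: 0.0
finger_force: 1.6
```

>>> {"fn": "jog_arm", "kwargs": {"series": [{"gripper": 0, "dp": [-0.0014, 0.016, 0], "turn": 0}]}}

```text
time: 20.2
tool_pos: [0.6484, -0.0883, 0.103]
ee_rot: [-0.043, 0.999, -0.0, -0.0]
contact_force: [0.2, -4.2, -0.1]
gripper_width: -0.0001
finger_force: 1.6
```

>>> {"fn": "jog_arm", "kwargs": {"series": [{"gripper": 0, "dp": [-0.0014, 0.016, 0], "turn": 0}]}}

```text
time: 20.32
tool_pos: [0.6483, -0.0879, 0.103]
ee_rot: [-0.043, 0.999, -0.0, -0.0]
contact_force: [-0.4, -3.5, 0.4]
gripper_width: 0.0001
finger_force: 1.6
```

>>> {"fn": "jog_arm", "kwargs": {"series": [{"gripper": 0, "dp": [-0.0014, 0.016, 0], "turn": 0}]}}

```text
time: 20.45
tool_pos: [0.6483, -0.0875, 0.1031]
ee_rot: [-0.043, 0.999, -0.0, 0.0]
contact_force: [0.6, -4.2, -0.5]
gripper_width: -0.0002
finger_force: 1.6
```

>>> {"fn": "jog_arm", "kwargs": {"series": [{"gripper": 0, "dp": [-0.0014, 0.016, 0], "turn": 0}]}}

```text
time: 20.58
tool_pos: [0.6483, -0.0871, 0.103]
ee_rot: [-0.043, 0.999, -0.0, 0.0]
contact_force: [0.6, -3.4, 0.2]
gripper_width: 0.0002
finger_force: 1.6
```

>>> {"fn": "jog_arm", "kwargs": {"series": [{"gripper": 0, "dp": [-0.001, 0.012, 0], "turn": 0}]}}

```text
time: 20.7
tool_pos: [0.6482, -0.0868, 0.103]
ee_rot: [-0.043, 0.999, -0.0, 0.0]
contact_force: [0.1, -4.4, -0.1]
gripper_width: -0.0001
finger_force: 1.6
```

>>> {"fn": "jog_arm", "kwargs": {"series": [{"gripper": 0, "dp": [-0.001, 0.012, 0], "turn": 0}]}}

```text
time: 20.82
tool_pos: [0.6482, -0.0865, 0.103]
ee_rot: [-0.043, 0.999, -0.0, -0.0]
contact_force: [0.3, -3.3, -0.4]
gripper_width: -0.0003
finger_force: 1.6
```

>>> {"fn": "jog_arm", "kwargs": {"series": [{"gripper": 0, "dp": [-0.001, 0.012, 0], "turn": 0}]}}

```text
time: 20.95
tool_pos: [0.6482, -0.0863, 0.1031]
ee_rot: [-0.043, 0.999, -0.0, 0.0]
contact_force: [-0.3, -3.7, -0.3]
gripper_width: -0.0
finger_force: 2.2
```

>>> {"fn": "jog_arm", "kwargs": {"series": [{"gripper": 0, "dp": [-0.001, 0.012, 0], "turn": 0}]}}

```text
time: 21.08
tool_pos: [0.6482, -0.0862, 0.1031]
ee_rot: [-0.043, 0.999, -0.0, 0.0]
contact_force: [1.3, -6.2, -0.2]
gripper_width: -0.0002
finger_force: 2.8
```

>>> {"fn": "jog_arm", "kwargs": {"series": [{"gripper": 0, "dp": [-0.001, 0.012, 0], "turn": 0}]}}

```text
time: 21.2
tool_pos: [0.6482, -0.0861, 0.1031]
ee_rot: [-0.043, 0.999, -0.0, 0.0]
contact_force: [1.2, -6.6, -0.6]
gripper_width: -0.0002
finger_force: 3.4
```

Finger force climbs steadily while travel has stopped, so the shoe is nipped with about 3–4 N. I'll hold, then check it.

>>> {"fn": "jog_arm", "kwargs": {"series": [{"gripper": 0, "dp": [0, 0, 0], "turn": 0}, {"gripper": 0, "dp": [0, 0, 0], "turn": 0}, {"gripper": 0, "dp": [0, 0, 0], "turn": 0}]}}

```text
time: 21.58
tool_pos: [0.6482, -0.0861, 0.1031]
ee_rot: [-0.043, 0.999, -0.0, 0.0]
contact_force: [1.6, -6.9, -0.0]
gripper_width: -0.0001
finger_force: 3.1
```

```bash
python3 - <<'E'
from h import *
s=ctrl.sense();print(s['contact_force'],s['finger_force'])
im=cams.camera('scene');save('s4',cv2.resize(im[195:280,220:340],None,fx=6,fy=6,interpolation=cv2.INTER_CUBIC))
E
```

```text
[ 1.64728728 -6.89110915 -0.0353569 ] 3.080636579543352
```

View pics/s4.png

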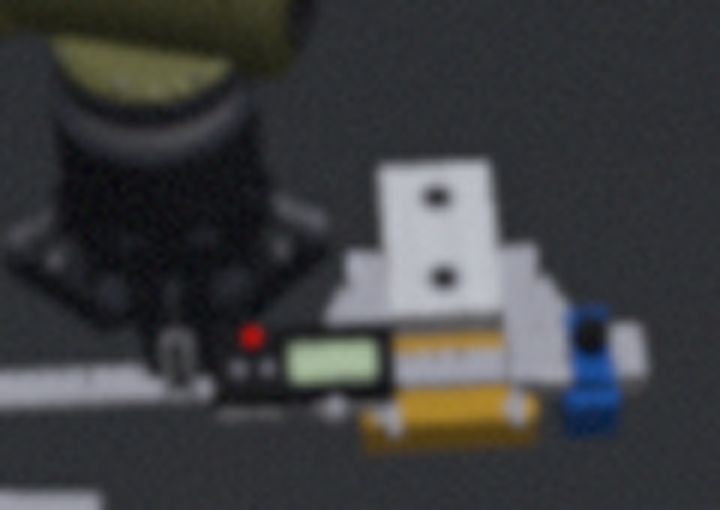

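s4 shows the moving jaw at (365,280) touching the shoe's left side and the fixed jaw its right, with no visible gap. The slider looks square. I'll back off and withdraw upward.

>>> {"fn": "jog_arm", "kwargs": {"series": [{"gripper": 0, "dp": [0.0034, -0.04, 0], "turn": 0}, {"gripper": 0, "dp": [0.0172, -0.2, 0], "turn": 0}, {"gripper": 0, "dp": [0.043, -0.5, 0], "turn": 0}, {"gripper": 0, "dp": [0, 0, 0.6], "turn": 0}, {"gripper": 0, "dp": [0, 0, 0.9], "turn": 0}, {"gripper": 0, "dp": [0, 0, 0.9], "turn": 0}, {"gripper": 0, "dp": [0, 0, 0.9], "turn": 0}, {"gripper": 0, "dp": [0, 0, 0], "turn": 0}]}}

```text
time: 22.62
tool_pos: [0.6504, -0.1043, 0.1883]
ee_rot: [-0.043, 0.999, -0.0, 0.002]
contact_force: [0.1, 0.3, 0.4]
gripper_width: 0.0
finger_force: 0.0
```

```bash
python3 - <<'E'
from h import *
im=cams.camera('side')
o=np.array([.569,-.045]);th=np.radians(4.95);R=np.array([[np.cos(th),-np.sin(th)],[np.sin(th),np.cos(th)]])
for c in ['scene','side']:
    im=cams.camera(c)
    for l in ['head_end','moving_face','shoe']:
        for d in cams.place_of(c,l)[:1]: print(c,l,round(d['p'],2),(R.T@(np.array(d['position'])[:2]-o)*1e3).round(1))
a=cv2.imread('pics/s4.png').astype(int);b=cv2.resize(cams.camera('scene')[195:280,220:340,::-1],None,fx=6,fy=6,interpolation=cv2.INTER_CUBIC).astype(int)
print('change at shoe/jaws',abs(a-b)[150:450,330:650].mean(),abs(a-b)[150:450,330:650].max())
print(ctrl.sense()['contact_force'])
E
```

```text
scene head_end 0.78 [ 77.3 -34.3]
scene moving_face 0.91 [36.8 41.7]
scene shoe 0.98 [-280.9  355.5]
side head_end 0.76 [ 75.9 -34.6]
side moving_face 0.66 [ 77.7 -33.8]
side shoe 0.97 [-283.   353.4]
change at shoe/jaws 2.686767361111111 12
[-0.14557184  1.04154111  0.28628512]
```

```bash
python3 -c "
from rig import ctrl
print(ctrl.close_job())"
```

```text
the job is handed in; nothing more can be done
None
```

I slid the shoe in until its toe met the back wall, closed the caliper on it with about 3–4 N by force reading, withdrew the arm clear, and handed the job in; no verdict came back.

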